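# Roll the tripped bench supply down to its limit marker and reset it

## Robot

A 6-joint arm with a two-finger parallel gripper is mounted at the origin on the work surface; the furniture and walls round the work are solid. World frame = base frame: x ahead of the robot, y to its left, z up, the work surface at z = 0. Lengths are in m, angles in rad, forces in N, time in s.
With the tool pointing down it reaches from about 0.225 to 0.875 m from the base axis. Payload 3.4 kg.
Tool frame: the origin (TCP) lies between the finger pads; the fingertips stand 19 mm ahead of it and the grasp point (between the pads) is the TCP; z points along the fingers, y is the line along which they close (so a half turn about z gives the same grasp; the last joint's range is limited). The gripper opens to 85 mm and grips with 20 to 120 N. Pads are 22 mm wide; open, the fingers measure 114 mm over their backs; the gripper's body (76 mm by 85 mm) begins 54 mm behind the grasp point. The pads swing forward as they close: fully open they stand 13 mm farther back than shut.
Start: joints at [-1.4, 0.276, 1.505, -0, 1.361, -0.121], TCP at [0.165, -0.551, 0.222] pointing down, gripper open.
Joint ranges: [-2.89, 2.89], [-0.75, 2.08], [0.22, 2.7], [-1.18, 4.32], [0.11, 2.71], [-2.7, 2.7]. Speed limits (rad/s): [2.57, 2.57, 3.14, 3.14, 3.14, 3.14].

## Interface

Orientations are given as a unit quaternion [w, x, y, z].
In Python, from rig import get_state, imaging, ticket gives the robot as it stands. The module is installed in compiled form; this text tells all that it offers.
- The arm moves only by the shell command python3 -m inch 'ROWS' [FORCE]. ROWS is JSON, a list of rows, each an object with "claw": the opening, from -1 (shut) to 1 (fully open); "travel": the shift along the world's x, y, z in units of 200 mm (1.0 is 200 mm), a list of three; "turn": the turn about the world's z in units of 180 degrees (1.0 is 180 degrees). A call has 1 to 5 rows; each row is the pose to reach, as a shift and turn from the pose commanded when the call began, turning the shorter way round; what a row does not reach only later rows make up. A row lasts 1/10 s, in which the tool goes at most 50 mm and 8.59 degrees, less where a joint would pass 70% of its speed; a pose out of reach is approached as far as the arm can. A call with a number of a shift or a turn outside -1 to 1 is refused whole. A call with a gripper value outside its range is refused whole. The fingers move at their own pace and stop on an object; FORCE is the grip in N (left out, the last holds). Time passes only in rows, so rows that repeat a pose let the fingers close. It gives the time, the measured TCP pose, the force, the opening and the grip force at its end, in the units of the state.
- get_state(): the state, without advancing time (a new reading comes with each control period).
- imaging.get_image(name): name is "side" or "top" or "wrist"; returns the picture (420x560x3 uint8, red, green, blue); there is no depth.
- imaging.camera_params(name): a dict with "camera_matrix" (3x3 intrinsics, pixels), "cam_to_world" (4x4, takes a point from camera to world coordinates); the wrist camera has in their place "T_tool_cam" (4x4, takes a point from camera to tool coordinates, whose origin is the TCP and whose axes are the flange's). Camera axes: x right, y down, z forward; pixel columns grow to the right and rows downward; lengths in m; the calibration is good to about 2 mm. The wrist camera is an equidistant fisheye: a pixel r from the principal point sees the ray r / f radians off the axis. A picture is of the moment at which its call begins: read the wrist's pose just before it. camera_params takes no time and is no camera call.
- ticket.sign_off(): hands the job in; it is judged then, once.
The state is a dict: "clock": time; "qpos": joint angles; "qd": joint speeds; "effort": joint torques, N m; "position": TCP position; "ee_rot": TCP orientation; "contact_force": force on the tool from outside, world axes, zero at the start; "moment": the same for the moment, N m; "width": finger opening in m; "gripper_force": force on a finger pad.
Only numpy, scipy, OpenCV 4.12 (cv2) and the standard library are available. Lean on these libraries where they do the work, as an engineer would, in place of code of your own. Each camera call takes 0.05 s, during which the arm holds its last target. There are 200 camera calls.

## Task

The bench supply has tripped because it was turned up too far, and its reset reconnects the output at once, so first roll the ribbed edge wheel in its top with a fingertip until the pointer stands between the two prongs of the limit marker. Only then push the recessed reset button in the supply's front fully home with the blade of the screwdriver. Lay the screwdriver back down on the work mat, with the pointer still between the prongs, and leave the other things on the bench where they are.

Things in the scene. Friction and masses are not known exactly. Their poses are not given: they have to be found in the camera images.
- supply: Low grey bench power supply with a black front, fixed: 124 mm deep (x), 190 wide (y), 78 high. Origin: centre of its underside. Its x points from front to back, y to the left seen from the front. On its deck: edge wheel at y = -52 mm; scale slot along x (104 x 18 mm) at y = +22; marker left of it. On the front: reset bore at y = +58; binding posts, 15 mm long, at y = -55 and -76, 26 up.
- wheel_top (a point): Fixed point on the supply: highest point of the edge wheel's rim, 10 mm above the deck, over the wheel's axis and midway across its width.
- wheel (a joint): Edge wheel: black, ribbed, radius 36 mm over its 1.3 mm ribs, 14 mm wide, axle along the supply's y, 10 mm proud of a slot 57 mm long (x), 17 wide. Radians, -1.5 to 1.5, with stops; grows when the top of the rim is drawn to the back (supply +x), falls when drawn to the front. Turns at about 1 N at the rim, stays where left; press on it with 3 N or more or the finger slips. 1 rad = 36 mm of rim.
- pointer_mark (a point): Middle of the black pointer bar (5 mm thick along the supply's x, 17 mm long), 2 mm below the deck in the scale slot. Geared to the wheel: it moves the same way as the top of the rim, 30 mm per radian, and is at supply x = 0 when the wheel reads 0. It starts nearer the back than the marker.
- marker: Limit marker: aluminium block 24 x 16 x 8 mm with a dark thumbscrew, clamped immovably beside the scale slot, its two dark steel prongs (along its y) reaching over the slot with 13.4 mm between them. Axes as the supply's. Origin: on the pointer's line, midway between the prongs, at deck height; the pointer is between the prongs when within 4 mm of it along x.
- bore (a point): Centre of the mouth of the reset bore, in the plane of the supply's front panel, 42 mm above the worktop and 58 mm left of the supply's middle: a round hole 14 mm wide with a slightly flared mouth, inside a steel ring. It runs straight in along the supply's +x.
- reset_button (a joint): Reset button: white round plunger, 11.6 mm wide, its face 8 mm inside the bore's mouth. Metres; 0 = out, 0.005 = fully home. Spring: about 1 N to start, 5 N fully home; springs out when let go.
- screwdriver: Screwdriver with a thick handle, 159 mm long, 45 g, lying on the mat. Origin: underside, middle of its length; the long axis runs along its y, 10.5 mm above the underside. Handle 21 mm thick from y = -6 to +78 mm; steel shaft 4.8 mm thick from there to the blade's end at y = -80 mm. Grip the handle at about y = +10 to +30 mm.
- mat: Grey-blue silicone work mat, fixed flat on the worktop: 170 mm (x) by 250 mm (y), 2 mm thick. Origin: centre of its underside. Its left part (y over 19 mm) has ridges 2.3 mm high forming two compartments; its right part is plain, with the screwdriver on it.
- board: Green circuit board 36 x 66 x 8 mm in a compartment of the mat; leave it.
- wick: Small yellow reel 42 x 56 x 15 mm in a compartment of the mat; leave it.
- load_tester: Black block 30 x 68 x 18 mm on the worktop near the robot; leave it.
- jar: Low round jar 38 mm wide, 26 mm high, near the robot; leave it.
- spool: Solder spool 54 x 62 x 40 mm, near the robot on the right; leave it.
- thermometer: Black tester standing upright, 35 x 56 x 94 mm, near the wall; leave it.
- alcohol: White bottle with a red cap, 52 mm wide, 125 mm high, near the wall on the left; leave it.
Things that resemble listed ones, but are neither listed nor needed, are in the scene too. Leave any orange look-alike of the screwdriver alone.

How it is judged:
By the outcome, as a careful person would: the job done as asked, in the order asked, and still so for the second after the job is handed in, with the robot touching nothing.
It also fails if it takes over 72 s, if anything falls off the work surface, if the arm or the gripper's body presses on something with over 40 N, if the wrist force passes 120 N, or if a joint passes its speed limit or range.

## Working session

There is one attempt and no reset: what is moved stays moved. The work goes in short steps, Python scripts to look and compute and a shell command to move; the robot and the scene stay as the last step left them, time stands still between calls to the robot, and variables do not carry over. Pictures are saved under pics/ and viewed, at most 10 in all, crops included, and the job is handed in when it is done.

```bash
mkdir -p pics; python3 - <<'E'
from rig import get_state, imaging
import cv2
s=get_state();print(s)
for n in("side","top","wrist"):
    im=imaging.get_image(n);cv2.imwrite(f"pics/{n}0.png",im[:,:,::-1]);p=imaging.camera_params(n)
    print(n,{k:v.round(4).tolist() if hasattr(v,'round') else v for k,v in p.items()})
E
```

```text
{'clock': 0.0, 'qpos': array([-1.40006069e+00,  2.76598675e-01,  1.50616184e+00,  7.61594550e-06,
        1.36071852e+00, -1.20983515e-01]), 'qd': array([-8.69924887e-04, -4.35941422e-04,  8.49843605e-04,  1.09644905e-04,
       -6.54181868e-04,  8.10927370e-05]), 'effort': array([-1.10584020e-03, -4.16766930e+01, -2.45803428e+01, -2.33079084e-05,
        1.10129084e-02,  3.03765589e-06]), 'position': array([ 0.16527912, -0.55014215,  0.22112621]), 'ee_rot': array([-9.42990565e-04,  9.89381014e-01,  1.45342076e-01, -1.97380733e-05]), 'contact_force': array([-0.69844112, -0.24885799,  1.20003994]), 'moment': array([0.02282976, 0.04987552, 0.0019114 ]), 'gripper_force': 0.0, 'width': 0.08522549883463734}
side {'camera_matrix': [[492.8116, 0.0, 276.0562], [0.0, 492.8116, 201.2723], [0.0, 0.0, 1.0]], 'cam_to_world': [[0.3297, -0.4765, 0.815, -0.6168], [-0.9437, -0.1433, 0.298, -0.4551], [-0.0252, -0.8674, -0.4969, 0.7225], [0.0, 0.0, 0.0, 1.0]]}
top {'camera_matrix': [[467.3829, 0.0, 272.6172], [0.0, 467.3829, 212.0326], [0.0, 0.0, 1.0]], 'cam_to_world': [[0.0218, -0.9992, 0.0337, 0.3603], [-0.9997, -0.0222, -0.0118, -0.0924], [0.0126, -0.0334, -0.9994, 1.2552], [0.0, 0.0, 0.0, 1.0]]}
wrist {'camera_matrix': [[325.1923, 0.0, 284.3979], [0.0, 325.1923, 211.9161], [0.0, 0.0, 1.0]], 'T_tool_cam': [[-0.0006, -0.9489, -0.3155, 0.0808], [1.0, -0.0009, 0.0006, 0.0001], [-0.0008, -0.3155, 0.9489, -0.1525], [0.0, 0.0, 0.0, 1.0]]}
```

View pics/top0.png

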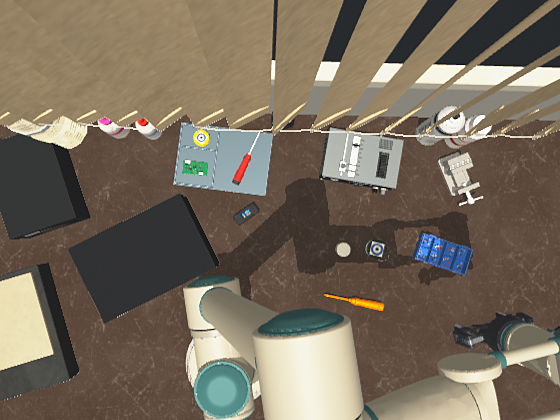

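View pics/side0.png

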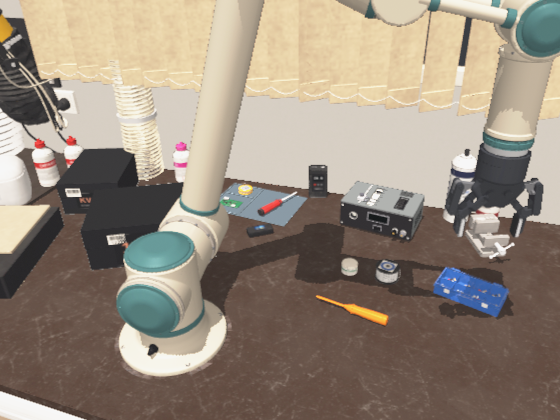

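```bash
cat > h.py <<'E'
import numpy as np, cv2
from rig import get_state, imaging
from scipy.spatial.transform import Rotation as R
def ray(n,uv,st=None):
    p=imaging.camera_params(n);K=p["camera_matrix"];x=(uv[0]-K[0,2])/K[0,0];y=(uv[1]-K[1,2])/K[1,1]
    if n!="wrist": T=p["cam_to_world"];d=np.array([x,y,1])
    else:
        r=np.hypot(x,y);s=np.sin(r)/max(r,1e-9);d=np.array([x*s,y*s,np.cos(r)])
        T=tool(st)@p["T_tool_cam"]
    return T[:3,3],T[:3,:3]@d
def tool(st):
    T=np.eye(4);T[:3,:3]=R.from_quat(st["ee_rot"],scalar_first=True).as_matrix();T[:3,3]=st["position"];return T
def onz(n,uv,z,st=None):
    o,d=ray(n,uv,st);return (o+d*(z-o[2])/d[2])
def proj(n,P,st=None):
    p=imaging.camera_params(n);K=p["camera_matrix"]
    T=p["cam_to_world"] if n!="wrist" else tool(st)@p["T_tool_cam"]
    c=T[:3,:3].T@(np.asarray(P)-T[:3,3])
    if n=="wrist":
        h=np.hypot(c[0],c[1]);t=np.arctan2(h,c[2]);q=c[:2]/max(h,1e-9)*t
    else:q=c[:2]/c[2]
    return q*K[0,0]+K[:2,2]
E
python3 - <<'E'
import cv2,numpy as np
t=cv2.imread('pics/top0.png')[110:210,170:410];s=cv2.imread('pics/side0.png')[150:250,210:450]
cv2.imwrite('pics/crop0.png',np.vstack([cv2.resize(t,(720,300),interpolation=cv2.INTER_CUBIC),cv2.resize(s,(720,300),interpolation=cv2.INTER_CUBIC)]))
E
```

```text
(no output)
```

View pics/crop0.png

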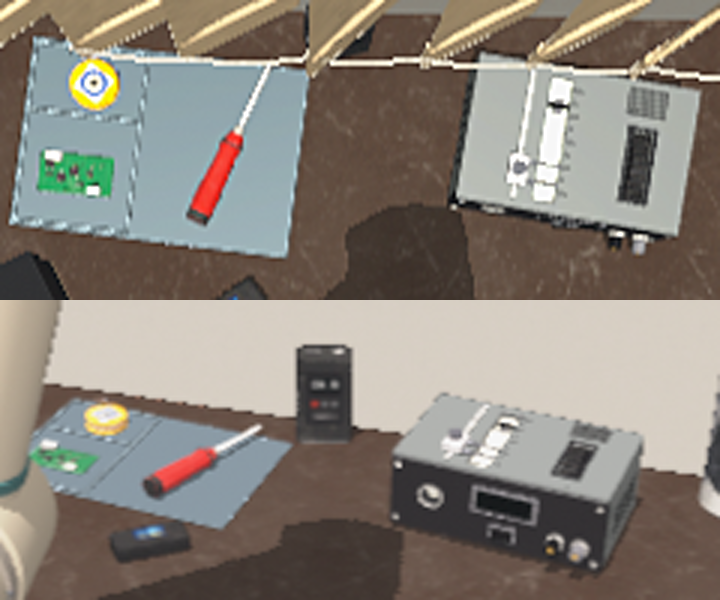

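The crop shows the supply deck front corners at (457,205) and (680,237), its rear-right corner at (698,88), the wheel around (638,165), and the pointer near the back of the slot at (560,92). The marker is near the front at (545,172). The red screwdriver runs from its butt at (197,215) to its blade near (270,65).

```bash
python3 - <<'E'
from h import *
c=lambda u,v:(170+u/3-.33,110+v/3-.33)
for nm,uv,z in [("FL",(457,205),.078),("FR",(680,237),.078),("BR",(698,88),.078),("wheel front",(633,202),.08),("wheel back",(643,128),.08),("ptr",(560,95),.076),("marker",(545,172),.082),("butt",(197,217),.0125),("neck",(237,133),.0125),("tip",(270,65),.0125)]:
    print(nm,onz("top",c(*uv),z).round(4))
A,B,C=[onz("top",c(*uv),.078) for uv in((457,205),(680,237),(698,88))]
d=B-A;print("lens",np.linalg.norm(d),np.linalg.norm(C-B),"yaw",np.degrees(np.arctan2(d[0],-d[1])),np.degrees(np.arctan2(*(C-B)[1::-1])))
E
```

```text
FL [ 0.4889 -0.2294  0.078 ]
FR [ 0.4662 -0.4183  0.078 ]
BR [ 0.5931 -0.432   0.078 ]
wheel front [ 0.4947 -0.3777  0.08  ]
wheel back [ 0.5576 -0.3852  0.08  ]
ptr [ 0.5847 -0.3153  0.076 ]
marker [ 0.518  -0.3025  0.082 ]
butt [ 0.48   -0.0061  0.0125]
neck [ 0.5558 -0.0398  0.0125]
tip [ 0.6174 -0.0678  0.0125]
lens 0.19034969171386198 0.12763240440648624 yaw -6.860943997168981 -6.149353371752096
```

```bash
python3 - <<'E'
from h import *
for u,v in((320,131),(400,136)):
  for z in(.1,.15,.2,.25,.3,.4):
    P=onz("top",(u,v),z);print(u,z,P.round(3),proj("side",P).round(0))
E
python3 -m inch '[{"claw":-1,"travel":[0.2,0,0],"turn":-0.04},{"claw":-1,"travel":[0.45,0.2,0],"turn":-0.08},{"claw":-1,"travel":[0.7,0.4,0],"turn":-0.13},{"claw":-1,"travel":[0.9,0.6,0],"turn":-0.13},{"claw":-1,"travel":[1,0.8,0],"turn":-0.13}]'
python3 -m inch '[{"claw":-1,"travel":[0.2,0.05,0],"turn":0},{"claw":-1,"travel":[0.4,0.05,0],"turn":0},{"claw":-1,"travel":[0.5,0.05,0],"turn":0},{"claw":-1,"travel":[0.5,0.05,0],"turn":0}]'
```

```text
320 0.1 [ 0.604 -0.22   0.1  ] [346. 174.]
320 0.15 [ 0.593 -0.214  0.15 ] [344. 159.]
320 0.2 [ 0.583 -0.209  0.2  ] [342. 144.]
320 0.25 [ 0.572 -0.203  0.25 ] [340. 127.]
320 0.3 [ 0.562 -0.198  0.3  ] [338. 110.]
320 0.4 [ 0.541 -0.187  0.4  ] [333.  72.]
400 0.1 [ 0.596 -0.42   0.1  ] [420. 185.]
400 0.15 [ 0.586 -0.406  0.15 ] [416. 169.]
400 0.2 [ 0.576 -0.391  0.2  ] [413. 152.]
400 0.25 [ 0.565 -0.377  0.25 ] [408. 135.]
400 0.3 [ 0.555 -0.363  0.3  ] [404. 117.]
400 0.4 [ 0.535 -0.335  0.4  ] [395.  77.]
clock: 0.65
position: [0.349, -0.4149, 0.2216]
ee_rot: [0.0, 0.998, -0.059, 0.0]
contact_force: [-0.4, -0.3, -1.3]
width: 0.0122
gripper_force: 0.0
clock: 1.05
position: [0.4498, -0.4052, 0.2212]
ee_rot: [-0.0, 0.998, -0.057, 0.0]
contact_force: [-0.8, 0.7, 0.1]
width: -0.0003
gripper_force: 0.0
```

```bash
python3 - <<'E'
from h import *
s=get_state();print(s['qpos'].round(3))
w=imaging.get_image("wrist");d=imaging.get_image("side");cv2.imwrite('pics/w1.png',w[:,:,::-1])
cv2.imwrite('pics/w1s.png',np.hstack([w[:,:,::-1][:,80:480],d[:,:,::-1][:,160:]]))
np.save('w1.npy',s,allow_pickle=True)
E
```

```text
[-8.490e-01  3.220e-01  1.439e+00  1.000e-03  1.380e+00  8.360e-01]
```

View pics/w1s.png

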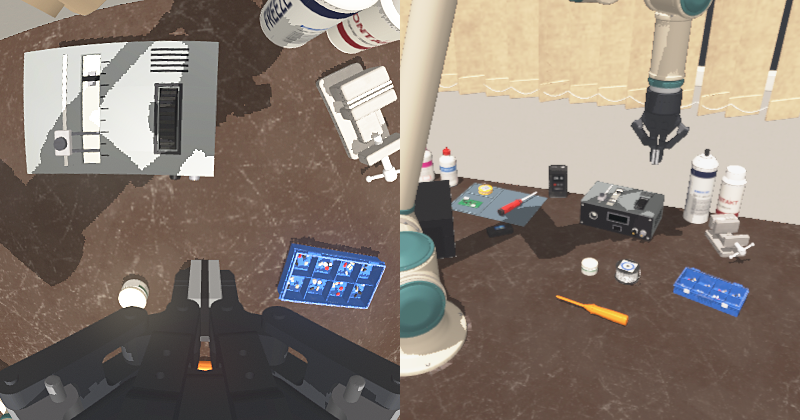

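The wrist view (crop offset 80 px) shows the supply's front at row ~175 and the pointer at about (92,78) in the crop. The marker is at about (65,145) and the wheel spans (155–182, 84–153). A bit of curtain shows at the top left.

```bash
python3 - <<'E'
from h import *
s=np.load('w1.npy',allow_pickle=True).item()
o,d=ray("wrist",(165,12),s);print("cam",o.round(3),d.round(3))
for k in(.1,.15,.2,.25,.3,.35,.4,.45):
    P=o+d*k;print(P.round(3),proj("top",P).round(),proj("side",P).round())
f=lambda u,v,z:onz("wrist",(u+80,v),z,s).round(4)
for nm,u,v,z in[("FL",27,173,.078),("FR",214,176,.078),("BR",218,42,.078),("BL",24,52,.078),("wheelF",168,153,.078),("wheelB",167,84,.078),("ptr",92,78,.076),("marker",62,145,.086)]:print(nm,f(u,v,z))
im=cv2.imread('pics/w1.png')[20:200,90:310];cv2.imwrite('pics/w1c.png',cv2.resize(im,None,fx=3.3,fy=3.3,interpolation=cv2.INTER_CUBIC))
E
```

```text
cam [ 0.53  -0.414  0.374] [ 0.334  0.3   -0.894]
[ 0.563 -0.384  0.284] [408. 134.] [413. 122.]
[ 0.58  -0.369  0.24 ] [395. 130.] [406. 136.]
[ 0.597 -0.354  0.195] [383. 127.] [399. 149.]
[ 0.614 -0.339  0.15 ] [373. 124.] [392. 162.]
[ 0.63  -0.325  0.106] [363. 121.] [386. 173.]
[ 0.647 -0.31   0.061] [353. 118.] [380. 184.]
[ 0.664 -0.295  0.016] [345. 116.] [375. 194.]
[ 0.68  -0.28  -0.028] [337. 114.] [369. 204.]
FL [ 0.4952 -0.2275  0.078 ]
FR [ 0.4665 -0.4164  0.078 ]
BR [ 0.5891 -0.4336  0.078 ]
BL [ 0.6177 -0.246   0.078 ]
wheelF [ 0.493  -0.3769  0.078 ]
wheelB [ 0.5559 -0.3841  0.078 ]
ptr [ 0.5741 -0.3146  0.076 ]
marker [ 0.5166 -0.2781  0.086 ]
```

View pics/w1c.png

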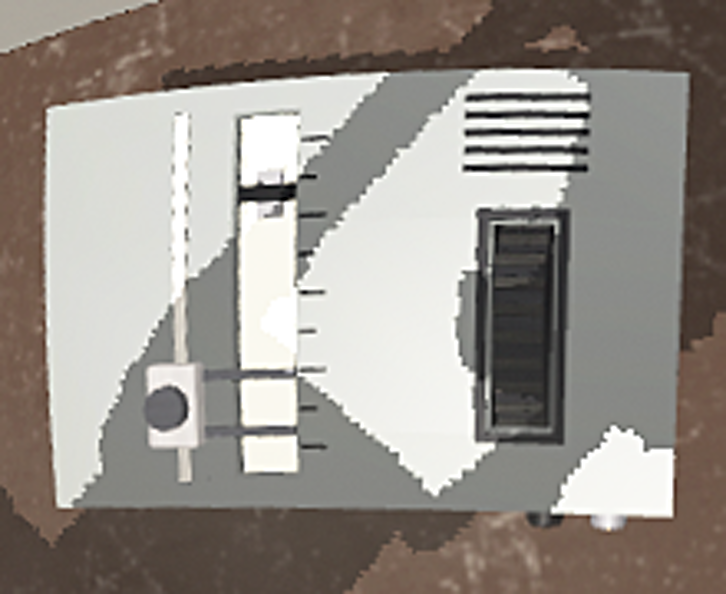

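The pointer bar in the crop is at (267,190), with prongs at rows 375 and 432, so the pointer must come about 53 mm to the front, or 63 mm of rim. The curtain hem is near x≈0.55, z≈0.33. To keep the wrist clear of it I'll open the gripper, turn 90° and use the far finger.

```bash
python3 -m inch '[{"claw":1,"travel":[0.0,0.05,0],"turn":0.045},{"claw":1,"travel":[0,0.1,0],"turn":0.09},{"claw":1,"travel":[0.0,0.15,0],"turn":0.135},{"claw":1,"travel":[0.0,0.15,0],"turn":0.18},{"claw":1,"travel":[0,0.15,0],"turn":0.225}]' >/dev/null
python3 -m inch '[{"claw":1,"travel":[0.0,0,0],"turn":0.045},{"claw":1,"travel":[0,0,0],"turn":0.09},{"claw":1,"travel":[0.05,0,0],"turn":0.135},{"claw":1,"travel":[0.1,0,0],"turn":0.18},{"claw":1,"travel":[0.17,0,-0.1],"turn":0.225}]' >/dev/null
python3 -m inch '[{"claw":1,"travel":[0.0,0,-0.1],"turn":0.043},{"claw":1,"travel":[0,0,-0.2],"turn":0.043},{"claw":1,"travel":[0,0,-0.25],"turn":0.043},{"claw":1,"travel":[0,0,-0.25],"turn":0.043}]'
python3 - <<'E'
from h import *
s=get_state();print(s['qpos'].round(3),s['effort'].round(1))
w=imaging.get_image("wrist");d=imaging.get_image("side");cv2.imwrite('pics/w2.png',w[:,:,::-1])
np.save('w2.npy',s,allow_pickle=True)
cv2.imwrite('pics/w2s.png',np.hstack([w[:,:,::-1],cv2.resize(d[60:270,300:420,::-1],(240,420))]))
E
```

```text
clock: 2.55
position: [0.4793, -0.3754, 0.1506]
ee_rot: [-0.002, 0.755, 0.656, -0.0]
contact_force: [-0.5, 0.0, 0.3]
width: 0.0853
gripper_force: 0.0
[-0.779  0.374  1.54  -0.     1.231 -0.638] [  0.  -45.6 -23.   -0.   -0.1  -0. ]
```

View pics/w2s.png

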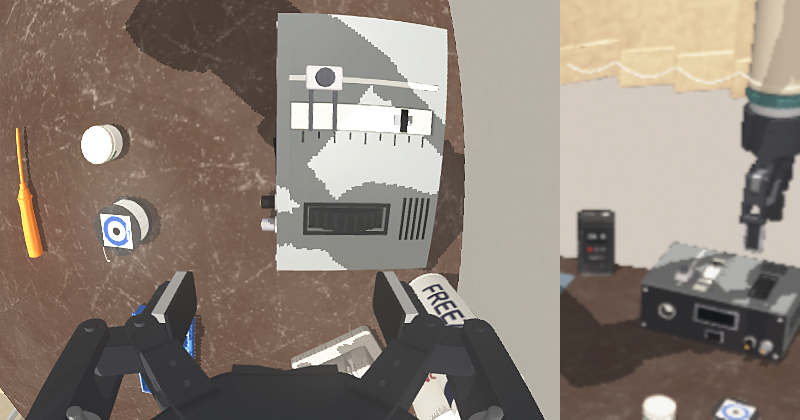

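The wrist view now shows the slot frame at cols 303–390, rows 204–236. The pointer is at (403,120), the prongs are at cols 312 and 335, and the far finger's tip is around (376–415, 272–300).

```bash
python3 - <<'E'
from h import *
s=np.load('w2.npy',allow_pickle=True).item()
f=lambda u,v,z:onz("wrist",(u,v),z,s)
c=f(346.5,220,.078);print("slot",f(304,220,.078).round(4),f(389,220,.078).round(4),c.round(4))
FL,FR,BR=f(277,13,.078),f(277,270,.078),f(427,270,.078)
print("corners",FL.round(4),FR.round(4),BR.round(4)); e=FL-FR;print("yaw",np.degrees(np.arctan2(-e[0],e[1])),np.linalg.norm(e))
p=f(403,120,.076);m1,m2=f(312,115,.082),f(335,115,.082)
print("ptr",p.round(4),"m",((m1+m2)/2).round(4),np.linalg.norm(p-(m1+m2)/2),np.linalg.norm(m1-m2))
for u,v in((374,273),(390,271),(415,310),(397,320)):print("fing",f(u,v,.145).round(4))
E
```

```text
slot [ 0.4932 -0.3776  0.078 ] [ 0.5577 -0.3869  0.078 ] [ 0.5246 -0.3821  0.078 ]
corners [ 0.4947 -0.2278  0.078 ] [ 0.4673 -0.4161  0.078 ] [ 0.5913 -0.437   0.078 ]
yaw -8.299171588170852 0.19030138341383532
ptr [ 0.5739 -0.3129  0.076 ] m [ 0.5157 -0.3037  0.082 ] 0.05926452229644806 0.015631364034013547
fing [ 0.5284 -0.3908  0.145 ]
fing [ 0.538  -0.3912  0.145 ]
fing [ 0.5552 -0.4231  0.145 ]
fing [ 0.5433 -0.4284  0.145 ]
```

```bash
python3 - <<'E'
from h import *
s=np.load('w2.npy',allow_pickle=True).item();T=np.linalg.inv(tool(s))
for u,v in((374,273),(390,271),(415,310)):
    o,d=ray("wrist",(u,v),s);o=T[:3,:3]@o+T[:3,3];d=T[:3,:3]@d
    for x in(.011,-.011):print(u,v,(o+d*(x-o[0])/d[0]).round(4))
E
```

```text
374 273 [ 0.011   0.0398 -0.029 ]
374 273 [-0.011   0.0523  0.01  ]
390 271 [ 0.011   0.0478 -0.0277]
390 271 [-0.011   0.0628  0.0117]
415 310 [ 0.011   0.0487 -0.0588]
415 310 [-0.011   0.064  -0.0292]
```

```bash
python3 -m inch '[{"claw":1,"travel":[0.03,-0.005,-0.15],"turn":0},{"claw":1,"travel":[0.03,-0.005,-0.28],"turn":0},{"claw":1,"travel":[0.03,-0.005,-0.3],"turn":0},{"claw":1,"travel":[0.03,-0.005,-0.3],"turn":0}]'
python3 -m inch '[{"claw":1,"travel":[0,0,-0.015],"turn":0},{"claw":1,"travel":[0,0,-0.03],"turn":0},{"claw":1,"travel":[0,0,-0.03],"turn":0}]'
python3 - <<'E'
from h import *
d=imaging.get_image("side");w=imaging.get_image("wrist");cv2.imwrite('pics/w3s.png',np.hstack([w[200:,250:450,::-1],cv2.resize(d[130:240,310:440,::-1],(520,440))[:220],]) if 0 else np.hstack([cv2.resize(w[:,200:480,::-1],(280,420)),cv2.resize(d[130:235,310:440,::-1],(520,420),interpolation=cv2.INTER_CUBIC)]))
E
```

```text
clock: 3.05
position: [0.4872, -0.377, 0.0925]
ee_rot: [0.0, 0.754, 0.656, -0.0]
contact_force: [0.1, -1.1, 0.3]
width: 0.0857
gripper_force: 0.0
clock: 3.35
position: [0.4875, -0.377, 0.0867]
ee_rot: [0.001, 0.754, 0.656, 0.0]
contact_force: [0.6, -0.0, -0.2]
width: 0.0852
gripper_force: 0.0
```

View pics/w3s.png

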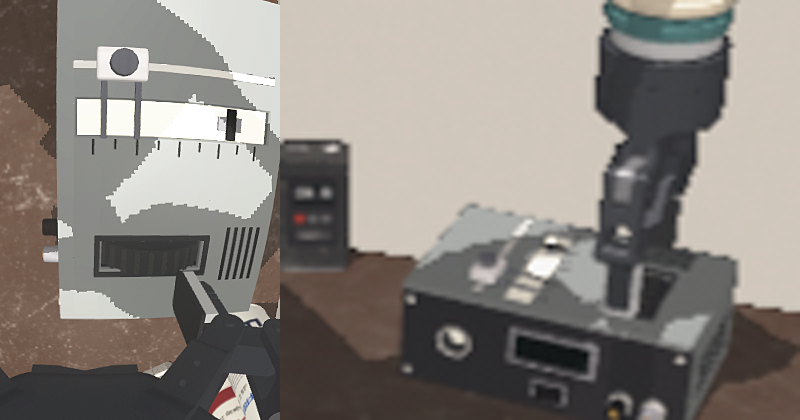

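The finger's tip is at about (190,268) in the left crop, overlapping the slot's lower edge. In the right crop the near finger's tip is at (620,305). I'll work out the true tip height from the side view.

```bash
python3 - <<'E'
from h import *
s=get_state();T=tool(s)
for y in(-.05,.05):
  for z in(-.03,-.02,-.01,0,.006,.019):
    q=[proj("side",(T@[x,y,z,1])[:3]) for x in(.011,-.011)];w=[proj("wrist",(T@[x,y,z,1])[:3],s)-[200,0] for x in(.011,-.011)]
    print(y,z,[((a-[310,130])*4+[280,0]).round() for a in q],[a.round() for a in w])
E
```

```text
-0.05 -0.03 [array([596., 299.]), array([632., 307.])] [array([-27., 273.]), array([-20., 313.])]
-0.05 -0.02 [array([595., 314.]), array([631., 322.])] [array([-21., 263.]), array([-15., 302.])]
-0.05 -0.01 [array([593., 328.]), array([629., 336.])] [array([-15., 254.]), array([-10., 291.])]
-0.05 0 [array([592., 342.]), array([627., 350.])] [array([-10., 246.]), array([ -5., 282.])]
-0.05 0.006 [array([591., 350.]), array([627., 358.])] [array([ -7., 241.]), array([ -3., 277.])]
-0.05 0.019 [array([589., 368.]), array([624., 376.])] [array([ -1., 233.]), array([  2., 266.])]
0.05 -0.03 [array([640., 228.]), array([674., 235.])] [array([196., 273.]), array([189., 313.])]
0.05 -0.02 [array([638., 242.]), array([672., 249.])] [array([190., 263.]), array([184., 302.])]
0.05 -0.01 [array([637., 255.]), array([671., 262.])] [array([184., 254.]), array([179., 291.])]
0.05 0 [array([635., 269.]), array([669., 276.])] [array([179., 246.]), array([174., 282.])]
0.05 0.006 [array([635., 277.]), array([668., 284.])] [array([176., 241.]), array([172., 276.])]
0.05 0.019 [array([633., 294.]), array([666., 301.])] [array([170., 233.]), array([167., 266.])]
```

Both views put the open fingertips ~25 mm higher than I assumed, so I'll keep going down in small steps with a force check.

```bash
python3 -m inch '[{"claw":1,"travel":[0,0,-0.02],"turn":0},{"claw":1,"travel":[0,0,-0.04],"turn":0},{"claw":1,"travel":[0,0,-0.06],"turn":0},{"claw":1,"travel":[0,0,-0.06],"turn":0}]' | grep -E "pos|cont"
python3 - <<'E'
from h import *
s=get_state();print(s['effort'].round(1))
E
```

```text
position: [0.4867, -0.3763, 0.073]
contact_force: [0.2, 0.3, -0.1]
[ -0.  -48.2 -21.    0.   -0.1  -0. ]
```

```bash
python3 -m inch '[{"claw":1,"travel":[0,0,-0.02],"turn":0},{"claw":1,"travel":[0,0,-0.02],"turn":0}]' | grep -E "pos|cont"
python3 -m inch '[{"claw":1,"travel":[0,0,-0.015],"turn":0},{"claw":1,"travel":[0,0,-0.015],"turn":0}]' | grep -E "pos|cont"
python3 -m inch '[{"claw":1,"travel":[0,0,-0.01],"turn":0},{"claw":1,"travel":[0,0,-0.01],"turn":0}]' | grep -E "pos|cont"
```

```text
position: [0.487, -0.3765, 0.0694]
contact_force: [0.4, -0.5, -0.9]
position: [0.4871, -0.3766, 0.0667]
contact_force: [0.1, -0.8, -0.1]
position: [0.4874, -0.3769, 0.0652]
contact_force: [1.5, -0.2, 1.4]
```

```bash
python3 -m inch '[{"claw":1,"travel":[0,0,-0.01],"turn":0},{"claw":1,"travel":[0,0,-0.01],"turn":0}]' | grep -E "pos|cont"
python3 -m inch '[{"claw":1,"travel":[0,0,-0.01],"turn":0},{"claw":1,"travel":[0,0,-0.01],"turn":0}]' | grep -E "pos|cont"
```

```text
position: [0.4889, -0.3773, 0.0645]
contact_force: [0.5, 0.6, 5.6]
position: [0.4906, -0.3776, 0.0637]
contact_force: [2.6, 2.4, 9.7]
```

```bash
python3 -m inch '[{"claw":1,"travel":[-0.025,0.0035,0],"turn":0},{"claw":1,"travel":[-0.05,0.007,0],"turn":0},{"claw":1,"travel":[-0.075,0.011,0],"turn":0}]' | grep -E "pos|cont"
python3 - <<'E'
from h import *
s=get_state();w=imaging.get_image("wrist");cv2.imwrite('pics/w4.png',w[:,:,::-1])
# dark pointer bar in bright slot
P=proj("wrist",(.5739,-.3129,.076),s);a=proj("wrist",(.5,-.3020,.076),s);print(P,a)
y0,y1=int(min(P[1],a[1]))-3,int(max(P[1],a[1]))+4
print(y0,y1);print(w[y0:y1,int(a[0])-25:int(P[0])+20].mean(2).mean(0).round().astype(int).tolist(),int(a[0])-25)
E
```

```text
position: [0.4756, -0.3756, 0.0646]
contact_force: [0.6, 2.6, 11.8]
[468.64440834 128.97198726] [317.10086435 118.11743914]
115 132
[145, 145, 145, 144, 145, 145, 145, 145, 145, 134, 114, 152, 251, 253, 250, 249, 249, 249, 249, 249, 249, 249, 249, 249, 249, 249, 249, 249, 249, 249, 249, 249, 249, 249, 249, 249, 249, 251, 255, 220, 90, 107, 111, 110, 110, 105, 98, 229, 254, 250, 249, 249, 249, 249, 249, 249, 249, 249, 249, 249, 249, 249, 249, 249, 249, 249, 249, 249, 249, 249, 249, 249, 249, 249, 249, 251, 255, 182, 77, 108, 114, 112, 110, 104, 109, 243, 254, 250, 249, 249, 249, 249, 249, 250, 250, 250, 252, 252, 252, 253, 254, 253, 253, 255, 255, 255, 255, 255, 255, 255, 255, 255, 255, 255, 255, 255, 255, 255, 255, 255, 255, 255, 255, 255, 255, 255, 255, 255, 255, 255, 255, 255, 255, 255, 255, 254, 255, 255, 255, 254, 251, 251, 252, 251, 250, 253, 210, 126, 173, 168, 158, 159, 160, 162, 166, 169, 102, 25, 34, 41, 42, 41, 41, 41, 40, 38, 30, 84, 181, 177, 174, 168, 223, 252, 250, 249, 248, 250, 250, 250, 250, 252, 251, 251, 253, 253, 253, 254, 255, 255, 255, 255, 255, 255, 255, 255] 292
```

```bash
cat > ptr.py <<'E'
from h import *
ux=np.array([.9895,-.1445])
def ptr():
    s=get_state();w=imaging.get_image("wrist").astype(float)
    # sample along the pointer line: brightness minimum (pointer, ~35) vs prongs (~110)
    m=np.array([.5157,-.3037]);t=np.arange(-.03,.075,.0003);b=[]
    for k in t:
        r=[]
        for o in(-.004,0,.004):
            p=m+ux*k+o*np.array([.1445,.9895]);u=proj("wrist",(*p,.076),s);r.append(w[int(round(u[1])),int(round(u[0]))].mean())
        b.append(np.mean(r))
    b=np.array(b);g=lambda q:[(round(1000*t[a[0]],1),round(1000*t[a[-1]],1)) for a in np.split(np.flatnonzero(q),np.flatnonzero(np.diff(np.flatnonzero(q))>1)+1) if len(a)>4]
    print("pointer",g(b<70),"prongs",g((b>75)&(b<140)),s['position'].round(4),s['contact_force'].round(1))
if __name__=="__main__":ptr()
E
python3 ptr.py
```

```text
pointer [(np.float64(46.2), np.float64(51.9))] prongs [(np.float64(-9.3), np.float64(-6.6)), (np.float64(8.1), np.float64(10.5))] [ 0.4743 -0.3754  0.0645] [-0.8  3.6 14.7]
```

```bash
python3 -m inch '[{"claw":1,"travel":[-0.025,0.0035,0.005],"turn":0},{"claw":1,"travel":[-0.05,0.007,0],"turn":0},{"claw":1,"travel":[-0.075,0.011,-0.005],"turn":0},{"claw":1,"travel":[-0.1,0.014,-0.012],"turn":0}]' | grep -E "pos|cont"
python3 ptr.py
```

```text
position: [0.4517, -0.3716, 0.0584]
contact_force: [-0.7, -0.4, 0.1]
pointer [(np.float64(33.6), np.float64(39.6))] prongs [(np.float64(-8.1), np.float64(-5.7))] [ 0.4517 -0.3716  0.0584] [-0.7 -0.4  0.1]
```

```bash
python3 -m inch '[{"claw":1,"travel":[0,0,0.07],"turn":0},{"claw":1,"travel":[0.1,-0.014,0.07],"turn":0},{"claw":1,"travel":[0.19,-0.027,0.07],"turn":0},{"claw":1,"travel":[0.19,-0.027,0.03],"turn":0},{"claw":1,"travel":[0.19,-0.027,0.012],"turn":0}]' | grep -E "pos|cont"
python3 -m inch '[{"claw":1,"travel":[-0.035,0.005,0.002],"turn":0},{"claw":1,"travel":[-0.07,0.01,0.004],"turn":0},{"claw":1,"travel":[-0.1,0.014,0.004],"turn":0},{"claw":1,"travel":[-0.125,0.018,0],"turn":0},{"claw":1,"travel":[-0.145,0.021,-0.005],"turn":0}]' | grep -E "pos|cont"
python3 ptr.py
```

```text
position: [0.4929, -0.3782, 0.0618]
contact_force: [4.5, 1.9, 15.1]
position: [0.4599, -0.3731, 0.0612]
contact_force: [-2.2, -0.3, 7.2]
pointer [(np.float64(6.3), np.float64(7.8))] prongs [(np.float64(-9.0), np.float64(-6.0))] [ 0.4599 -0.3731  0.0612] [-2.2 -0.3  7.2]
```

```bash
python3 -m inch '[{"claw":1,"travel":[0,0,0.06],"turn":0},{"claw":1,"travel":[0.06,-0.009,0.06],"turn":0},{"claw":1,"travel":[0.12,-0.017,0.06],"turn":0},{"claw":1,"travel":[0.12,-0.017,0.03],"turn":0},{"claw":1,"travel":[0.12,-0.017,0.012],"turn":0}]' | grep -E "pos|cont"
python3 ptr.py
python3 -m inch '[{"claw":1,"travel":[-0.02,0.003,0],"turn":0},{"claw":1,"travel":[-0.04,0.006,0],"turn":0},{"claw":1,"travel":[-0.04,0.006,0],"turn":0}]' | grep -E "pos|cont"
python3 ptr.py
```

```text
position: [0.4886, -0.3773, 0.0632]
contact_force: [3.9, 3.0, 16.5]
pointer [] prongs [(np.float64(-30.0), np.float64(-21.9)), (np.float64(-9.6), np.float64(-7.2)), (np.float64(7.2), np.float64(10.2))] [ 0.4886 -0.3773  0.0632] [ 3.9  3.  16.5]
position: [0.4802, -0.376, 0.0649]
contact_force: [1.7, 2.2, 13.4]
pointer [(np.float64(-1.2), np.float64(3.6))] prongs [(np.float64(-9.3), np.float64(-6.9)), (np.float64(7.2), np.float64(10.2))] [ 0.4802 -0.376   0.0649] [ 1.7  2.2 13.4]
```

```bash
python3 -m inch '[{"claw":1,"travel":[-0.01,0.0015,0],"turn":0},{"claw":1,"travel":[-0.01,0.0015,0],"turn":0}]' | grep -E "pos|cont"
python3 ptr.py
python3 -m inch '[{"claw":1,"travel":[0,0,0.05],"turn":0},{"claw":1,"travel":[-0.05,0.1,0.2],"turn":0},{"claw":1,"travel":[-0.05,0.2,0.3],"turn":0},{"claw":1,"travel":[-0.05,0.2,0.3],"turn":0}]' | grep -E "pos|cont"
python3 - <<'E'
from ptr import *;ptr()
s=get_state();w=imaging.get_image("wrist")
c=proj("wrist",(.5157,-.3037,.08),s).astype(int);print(c)
cv2.imwrite('pics/w5.png',w[:,:,::-1]);np.save('w5.npy',s,allow_pickle=True)
a=w[c[1]-50:c[1]+50,c[0]-70:c[0]+90,::-1];cv2.imwrite('pics/w5c.png',cv2.resize(a,None,fx=4,fy=4))
E
```

```text
position: [0.4781, -0.3757, 0.0649]
contact_force: [1.5, 2.5, 13.8]
pointer [(np.float64(-3.0), np.float64(1.8))] prongs [(np.float64(-9.3), np.float64(-6.6)), (np.float64(7.5), np.float64(10.2))] [ 0.4781 -0.3757  0.0649] [ 1.5  2.5 13.8]
position: [0.4657, -0.3335, 0.1244]
contact_force: [0.7, -0.1, -0.0]
pointer [] prongs [(np.float64(-3.3), np.float64(1.5))] [ 0.4657 -0.3335  0.1244] [ 0.7 -0.1 -0. ]
[357 179]
```

View pics/w5c.png

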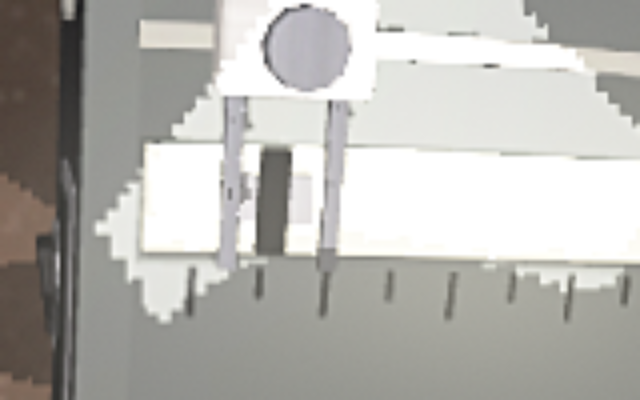

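The pointer bar (col 276) stands between the prongs (cols 233 and 334), about 1 mm off centre. Next I move to look at the screwdriver, with the tool's x along it.

```bash
python3 -m inch '[{"claw":1,"travel":[-0.05,0.1,0],"turn":-0.045},{"claw":1,"travel":[-0.05,0.3,0],"turn":-0.09},{"claw":1,"travel":[-0.05,0.5,0],"turn":-0.135},{"claw":1,"travel":[-0.05,0.7,0],"turn":-0.18},{"claw":1,"travel":[-0.05,0.9,0],"turn":-0.225}]'|grep pos
python3 -m inch '[{"claw":1,"travel":[0,0.2,0],"turn":-0.045},{"claw":1,"travel":[0,0.4,0],"turn":-0.09},{"claw":1,"travel":[0.03,0.6,0],"turn":-0.135},{"claw":1,"travel":[0.07,0.74,0],"turn":-0.18},{"claw":1,"travel":[0.12,0.74,0],"turn":-0.225}]'|grep pos
python3 -m inch '[{"claw":1,"travel":[0,0,0],"turn":-0.045},{"claw":1,"travel":[0,0,0],"turn":-0.09},{"claw":1,"travel":[0,0,0],"turn":-0.135},{"claw":1,"travel":[0,0,0],"turn":-0.141},{"claw":1,"travel":[0,0,0],"turn":-0.141}]'
python3 - <<'E'
from h import *
s=get_state();w=imaging.get_image("wrist");cv2.imwrite('pics/w6.png',w[:,:,::-1]);np.save('w6.npy',s,allow_pickle=True)
hsv=cv2.cvtColor(w,cv2.COLOR_RGB2HSV);m=((hsv[...,0]<8)|(hsv[...,0]>172))&(hsv[...,1]>150)&(hsv[...,2]>80)
c=max(cv2.findContours(m.astype(np.uint8),0,1)[0],key=cv2.contourArea)[:,0]
P=np.array([onz("wrist",q,.0165,s)[:2] for q in c]);x0=P.mean(0)
(cc,wh,a)=cv2.minAreaRect((P*1000).astype(np.float32));print(cc,wh,a)
E
```

```text
position: [0.4545, -0.154, 0.1208]
position: [0.4782, -0.004, 0.1208]
clock: 9.9
position: [0.479, -0.0073, 0.1213]
ee_rot: [0.0, 0.978, -0.21, -0.001]
contact_force: [-0.6, -0.1, -0.7]
width: 0.0856
gripper_force: 0.0
(512.2987670898438, -20.62197494506836) (19.683073043823242, 65.5514907836914) 65.6402816772461
```

View pics/w6.png

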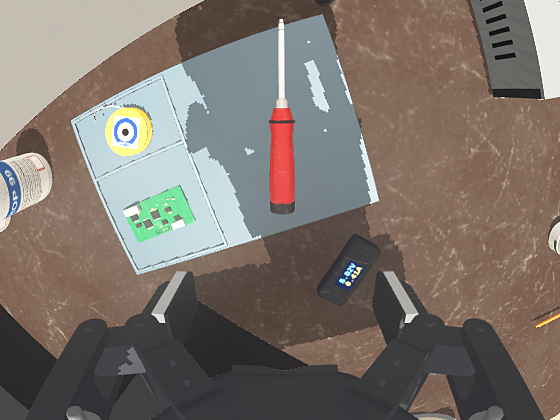

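The red screwdriver stands nearly upright in the wrist view: butt at (284,213), neck at (281,103), blade tip at (281,20).

```bash
python3 - <<'E'
from h import *
s=np.load('w6.npy',allow_pickle=True).item()
B,N,T=[onz("wrist",q,z,s)[:2] for q,z in(((284,213),.012),((281.5,104),.012),((281,20),.0125))]
d=(T-B)/np.linalg.norm(T-B);print(B,N,T,np.linalg.norm(T-B),np.linalg.norm(T-N),"hdg",np.degrees(np.arctan2(d[1],d[0])))
yaw=R.from_quat(s['ee_rot'],scalar_first=True).as_matrix()[:2,0];print("tool yaw",np.degrees(np.arctan2(yaw[1],yaw[0])))
for y in(.02,.03):print(y,(T-d*(.08+y)).round(4))
# wall base & bore: top of ring etc.
print("wall",onz("wrist",(100,75),0,s))
E
```

```text
[ 0.47242363 -0.00442242] [ 0.5560522  -0.03994314] [ 0.61928724 -0.06800272] 0.16003554286498917 0.06918099305722605 hdg -23.408787351279454
tool yaw -24.207453783644567
0.02 [ 0.5275 -0.0283]
0.03 [ 0.5183 -0.0243]
wall [0.65925487 0.0960011  0.        ]
```

```bash
python3 -m inch '[{"claw":1,"travel":[0,0,-0.25],"turn":0.0045},{"claw":1,"travel":[0,0,-0.5],"turn":0.0045},{"claw":1,"travel":[0.1,-0.045,-0.54],"turn":0.0045},{"claw":1,"travel":[0.205,-0.09,-0.54],"turn":0.0045},{"claw":1,"travel":[0.205,-0.09,-0.56],"turn":0.0045}]'
python3 -m inch '[{"claw":1,"travel":[0,0,-0.04],"turn":0},{"claw":1,"travel":[0,0,-0.075],"turn":0},{"claw":1,"travel":[0,0,-0.075],"turn":0}]'
python3 -c "
from rig import get_state;print(get_state()['effort'].round(1))"
```

```text
clock: 10.45
position: [0.5242, -0.0264, 0.0101]
ee_rot: [0.0, 0.979, -0.203, 0.002]
contact_force: [0.0, -0.1, 0.8]
width: 0.0854
gripper_force: 0.0
clock: 10.75
position: [0.5181, -0.0243, -0.0057]
ee_rot: [0.0, 0.979, -0.203, -0.002]
contact_force: [0.4, -0.3, -0.4]
width: 0.0851
gripper_force: 0.0
[ -0.1 -41.3 -15.9  -0.   -0.1  -0. ]
```

```bash
python3 -m inch '[{"claw":-0.3,"travel":[0,0,0],"turn":0},{"claw":-0.3,"travel":[0,0,0],"turn":0},{"claw":-0.3,"travel":[0,0,0],"turn":0},{"claw":-0.3,"travel":[0,0,0],"turn":0}]' 40
python3 -m inch '[{"claw":-1,"travel":[0,0,0],"turn":0},{"claw":-1,"travel":[0,0,0],"turn":0},{"claw":-1,"travel":[0,0,0],"turn":0},{"claw":-1,"travel":[0,0,0],"turn":0}]' 50
```

```text
clock: 11.15
position: [0.5204, -0.0249, -0.0042]
ee_rot: [0.0, 0.979, -0.204, 0.0]
contact_force: [0.3, -0.0, 0.8]
width: 0.0304
gripper_force: 0.0
clock: 11.55
position: [0.5205, -0.0249, -0.0042]
ee_rot: [-0.0, 0.979, -0.204, 0.0]
contact_force: [-0.7, 1.1, 4.9]
width: 0.0187
gripper_force: 48.9
```

```bash
python3 -m inch '[{"claw":-1,"travel":[0,0,0.03],"turn":0},{"claw":-1,"travel":[-0.08,0.01,0.07],"turn":0},{"claw":-1,"travel":[-0.24,0.01,0.15],"turn":0},{"claw":-1,"travel":[-0.44,0.0,0.25],"turn":0.02},{"claw":-1,"travel":[-0.64,-0.02,0.3],"turn":0.04}]' 60
python3 -m inch '[{"claw":-1,"travel":[-0.15,-0.15,0],"turn":0.02},{"claw":-1,"travel":[-0.22,-0.35,0],"turn":0.043},{"claw":-1,"travel":[-0.22,-0.6,0],"turn":0.043},{"claw":-1,"travel":[-0.22,-0.8,0],"turn":0.043},{"claw":-1,"travel":[-0.22,-1,0],"turn":0.043}]'
python3 -m inch '[{"claw":-1,"travel":[0,-0.08,0],"turn":0},{"claw":-1,"travel":[0,-0.08,0],"turn":0},{"claw":-1,"travel":[0,-0.08,0],"turn":0}]'
python3 - <<'E'
from h import *
s=get_state();w=imaging.get_image("wrist");d=imaging.get_image("side");np.save('w7.npy',s,allow_pickle=True);cv2.imwrite('pics/w7.png',w[:,:,::-1]);cv2.imwrite('pics/s7.png',d[:,:,::-1])
cv2.imwrite('pics/w7s.png',np.hstack([w[:,80:480,::-1],cv2.resize(d[150:255,320:420,::-1],(400,420),interpolation=cv2.INTER_CUBIC)]))
E
```

```text
clock: 12.05
position: [0.3901, -0.0286, 0.0563]
ee_rot: [0.0, 0.99, -0.14, 0.0]
contact_force: [-0.3, -0.9, 0.1]
width: 0.0185
gripper_force: 58.7
clock: 12.55
position: [0.3466, -0.2297, 0.0559]
ee_rot: [-0.0, 0.997, -0.075, -0.0]
contact_force: [0.9, -0.1, -1.3]
width: 0.0184
gripper_force: 58.9
clock: 12.85
position: [0.3469, -0.243, 0.0551]
ee_rot: [-0.001, 0.997, -0.075, -0.001]
contact_force: [0.0, 0.4, -0.7]
width: 0.0185
gripper_force: 58.9
```

View pics/w7s.png

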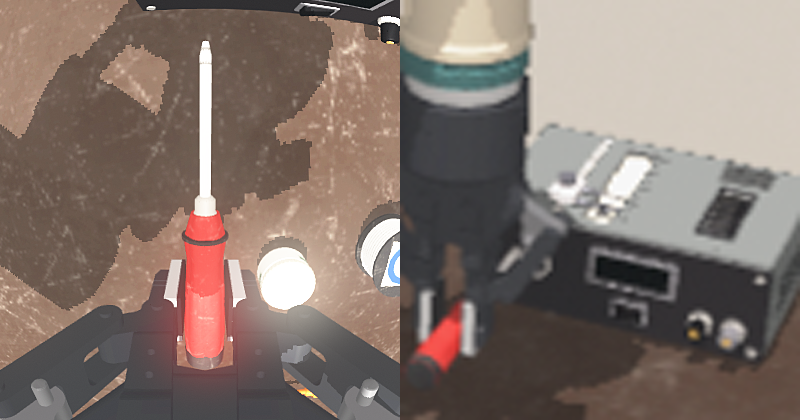

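The screwdriver is held straight: blade tip at (286,43) full-image, neck at (285,208), butt at about (284,368). I'll solve its position and pitch from the three rays with its known lengths.

```bash
python3 - <<'E'
from h import *
from scipy.optimize import least_squares
p=imaging.camera_params("wrist");K=p["camera_matrix"];TC=np.linalg.inv(p["T_tool_cam"])
def pj(P):
    c=TC[:3,:3]@P+TC[:3,3];h=np.hypot(c[0],c[1]);return c[:2]/h*np.arctan2(h,c[2])*K[0,0]+K[:2,2]
obs=np.array([[286,42],[285,205],[284,357]]) # tip, neck(shaft/collar-red start), butt rear
L=[.0795,.006,-.078]
def pts(q):
    x,y,z,yw,pt=q;d=np.array([np.cos(pt),np.sin(yw),np.sin(pt)]);return [np.array([x,y,z])+l*d for l in L]
f=lambda q:np.concatenate([pj(P)-o for P,o in zip(pts(q),obs)])
for b in(350,357,364):
    obs[2,1]=b;r=least_squares(f,[.03,0,-.02,0,0]);q=r.x
    T=pts(q)[0];print(b,q.round(4),"pitch deg",np.degrees(q[4]).round(2),"tip tool",T.round(4),r.cost)
for z in(-.01,-.0165,-.02):
    for v in(42,45):
        u=np.array([(286-K[0,2])/K[0,0],(v-K[1,2])/K[0,0]]);a=np.linalg.norm(u);d=p["T_tool_cam"][:3,:3]@np.array([*(u*np.sin(a)/a),np.cos(a)]);o=p["T_tool_cam"][:3,3];print(z,v,(o+d*(z-o[2])/d[2]).round(4))
E
```

```text
350 [ 0.0311  0.0004 -0.0109  0.0065  0.041 ] pitch deg 2.35 tip tool [ 0.1105  0.0009 -0.0076] 9.784062108575132e-05
357 [ 0.0318  0.0004 -0.0134  0.0066  0.097 ] pitch deg 5.56 tip tool [ 0.1109  0.0009 -0.0057] 3.2564477540732085e-05
364 [ 0.0326  0.0004 -0.0162  0.0067  0.1496] pitch deg 8.57 tip tool [ 0.1112  0.0009 -0.0043] 0.00043156686710036664
-0.01 42 [ 0.11    0.0009 -0.01  ]
-0.01 45 [ 0.1087  0.0009 -0.01  ]
-0.0165 42 [ 0.1087  0.0009 -0.0165]
-0.0165 45 [ 0.1074  0.0009 -0.0165]
-0.02 42 [ 0.108   0.0009 -0.02  ]
-0.02 45 [ 0.1067  0.0009 -0.02  ]
```

```bash
python3 - <<'E'
from h import *
s=np.load('w7.npy',allow_pickle=True).item();T=tool(s)
C=lambda q:((q-[320,150])*4+[400,0]).round()
for z in(-.025,-.0167,-.008):print(z,"tip",C(proj("side",(T@[.1085,.0009,z,1])[:3])),"mid",C(proj("side",(T@[.085,.0009,z,1])[:3])))
B=np.array([.4893,-.2645,.042]);print("bore",C(proj("side",B)),"tip world",(T@[.1085,.0009,-.0167,1])[:3])
d=cv2.imread('pics/s7.png');cv2.imwrite('pics/s7c.png',cv2.resize(d[195:235,335:375],(640,640),interpolation=cv2.INTER_CUBIC)[20:600])
E
```

```text
-0.025 tip [517. 235.] mid [503. 253.]
-0.0167 tip [516. 247.] mid [503. 264.]
-0.008 tip [515. 258.] mid [502. 276.]
bore [531. 260.] tip world [ 0.45408572 -0.26021383  0.07162319]
```

View pics/s7c.png

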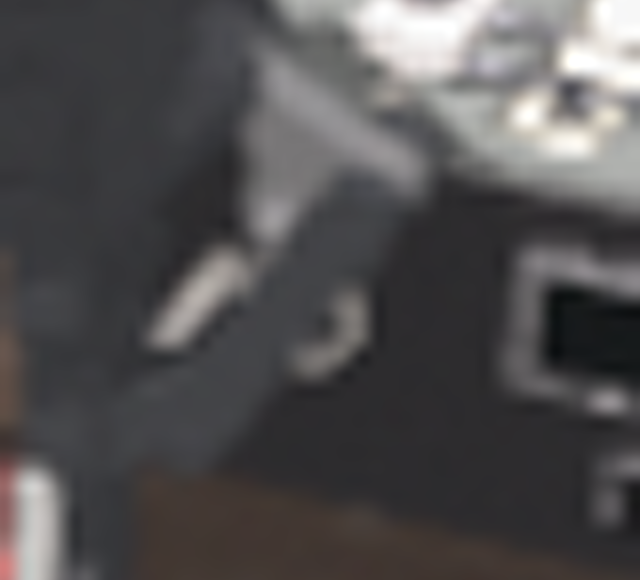

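The side crop shows the shaft from (155,340) to its tip near (240,252), on the predicted line, so it is level with the tip about 30 mm above the bore height. I'll refine the bore from the ring in the unobstructed first side picture.

```bash
python3 - <<'E'
from h import *
d=cv2.imread('pics/side0.png')[:,:,::-1].astype(int);a=d[203:227,343:366].mean(2).astype(int)
for r in a[::1]:print(' '.join('%3d'%v for v in r))
yx=np.array([.1461,.9893]);F=np.array([.4809,-.322]);n=np.array([.9893,-.1461,0])
def panel(q):
    o,v=ray("side",q);k=((np.r_[F,0]-o)@n)/(v@n);P=o+v*k;return "y_s %.4f z %.4f"%((P[:2]-F)@yx,P[2])
# ring bright pixels, excluding white button
m=a>95;ys,xs=np.nonzero(m);e=cv2.fitEllipse(cv2.convexHull(np.c_[xs,ys].astype(np.int32)));c=np.array(e[0])+[343,203];print(e,c,panel(c),"pred",proj("side",(.4893,-.2645,.042)))
E
```

```text
89  51  60  78  96 105 115 126 133 144 153 164 170 171 173 164 163 177 177 177 177 177 159
166  50  49  48  51  50  60  69  88  99 107 125 134 141 149 159 165 171 173 175 176 176 166
186  49  50  50  50  50  51  51  50  51  51  59  88 106 106 115 130 137 149 159 164 170 171
 47  50  51  50  51  51  51  50  51  51  51  50  51  51  50  59  69  88 105 115 127 133 141
 48  50  51  50  51  51  51  51  51  50  50  50  51  50  50  50  51  51  50  59  69  88 107
 51  51  51  50  51  51  51  50  51  50  50  50  50  50  51  51  50  50  51  51  50  51  50
 51  50  50  50  51  50  51  50  50  51  51  50  51  50  50  50  51  51  51  51  51  51  51
 50  51  51  50  50  52  51  50  50  51  50  51  50  51  50  51  51  50  50  51  50  51  51
 50  51  51  50  51  51  50  65 101 114 100  84  57  51  50  50  51  50  51  52  51  50  51
 51  51  50  51  50  50  76 112 164 196 190 164 115  72  51  50  50  50  50  50  51  52  50
 51  50  51  51  51  56 124 148  97 162 220 219 192 124  68  50  50  51  50  51  51  51  51
 51  51  50  51  50  66 127 129  58 119 190 222 207 156 113  51  51  50  51  52  51  51  
[... 585 characters left out ...]
1  50  50  50  51  51  51  50  51  52  50  50  51  51  50  50
 62  51  50  50  50  51  51  50  51  51  51  51  50  51  50  51  50  51  51  50  49  51  50
 50  50  50  50  51  51  51  50  50  51  51  50  50  51  50  50  50  51  50  50  51  50  50
 52  52  51  50  51  50  50  51  51  50  50  50  51  51  50  50  50  51  51  51  51  50  51
 66  62  54  53  53  52  52  51  51  51  51  51  51  50  50  51  50  50  51  51  50  51  50
 86  81  69  66  68  62  55  54  53  52  52  51  50  50  51  50  50  51  50  50  51  50  50
((10.9971342086792, 5.658669471740723), (19.20209503173828, 23.979629516601562), 80.81828308105469) [353.99713421 208.65866947] y_s 0.0560 z 0.0618 pred [352.8366868 214.9629894]
```

```bash
python3 -m inch '[{"claw":-1,"travel":[0,0.004,-0.08],"turn":0},{"claw":-1,"travel":[0,0.004,-0.148],"turn":0},{"claw":-1,"travel":[0,0.004,-0.148],"turn":0}]' | grep -E "pos|cont"
python3 -m inch '[{"claw":-1,"travel":[0.05,-0.0075,0],"turn":0},{"claw":-1,"travel":[0.1,-0.015,0],"turn":0},{"claw":-1,"travel":[0.15,-0.022,0],"turn":0},{"claw":-1,"travel":[0.19,-0.028,0],"turn":0},{"claw":-1,"travel":[0.19,-0.028,0],"turn":0}]'
```

```text
position: [0.3468, -0.2412, 0.0246]
contact_force: [-0.0, 0.3, -0.2]
clock: 13.75
position: [0.3882, -0.2505, 0.0262]
ee_rot: [0.001, 0.997, -0.074, 0.001]
contact_force: [-0.4, -0.3, -0.7]
width: 0.019
gripper_force: 58.9
```

```bash
python3 -m inch '[{"claw":-1,"travel":[0.015,-0.002,0],"turn":0},{"claw":-1,"travel":[0.015,-0.002,0],"turn":0}]' | grep -E "pos|cont|grip"
```

```text
position: [0.3893, -0.2501, 0.0258]
contact_force: [0.7, -0.2, 0.2]
gripper_force: 58.9
```

```bash
for i in 1; do python3 -m inch '[{"claw":-1,"travel":[0.015,-0.002,0],"turn":0},{"claw":-1,"travel":[0.015,-0.002,0],"turn":0}]' | grep -E "pos|cont"; done
python3 -m inch '[{"claw":-1,"travel":[0.01,-0.0015,0],"turn":0},{"claw":-1,"travel":[0.01,-0.0015,0],"turn":0}]' | grep -E "pos|cont"
```

```text
position: [0.3914, -0.25, 0.0256]
contact_force: [-1.7, 0.1, -0.8]
position: [0.3932, -0.2502, 0.0255]
contact_force: [-3.3, 0.9, -0.6]
```

```bash
python3 -m inch '[{"claw":-1,"travel":[0.01,-0.0015,0],"turn":0},{"claw":-1,"travel":[0.01,-0.0015,0],"turn":0}]' | grep -E "pos|cont"
python3 -m inch '[{"claw":-1,"travel":[0.01,-0.0015,0],"turn":0},{"claw":-1,"travel":[0.01,-0.0015,0],"turn":0}]' | grep -E "pos|cont"
python3 -m inch '[{"claw":-1,"travel":[0.01,-0.0015,0],"turn":0},{"claw":-1,"travel":[0.01,-0.0015,0],"turn":0}]' | grep -E "pos|cont"
```

```text
position: [0.3948, -0.2504, 0.0254]
contact_force: [-5.4, 0.1, -1.0]
position: [0.3951, -0.25, 0.0251]
contact_force: [-8.5, -0.3, 0.3]
position: [0.3953, -0.2496, 0.0247]
contact_force: [-12.5, -1.7, 0.5]
```

```bash
python3 -m inch '[{"claw":-1,"travel":[0.008,-0.001,0],"turn":0},{"claw":-1,"travel":[0.008,-0.001,0],"turn":0},{"claw":-1,"travel":[0.008,-0.001,0],"turn":0}]' | grep -E "pos|cont"
python3 -m inch '[{"claw":-1,"travel":[-0.03,0.0045,0],"turn":0},{"claw":-1,"travel":[-0.08,0.012,0],"turn":0},{"claw":-1,"travel":[-0.18,0.027,0],"turn":0},{"claw":-1,"travel":[-0.28,0.042,0.04],"turn":0},{"claw":-1,"travel":[-0.28,0.042,0.16],"turn":0}]'
python3 - <<'E'
from h import *
s=get_state();w=imaging.get_image("wrist");cv2.imwrite('pics/w8.png',w[:,:,::-1])
T=proj("wrist",(tool(s)@[.1085,.0009,-.0167,1])[:3],s);print(s['position'].round(4),T.round(1))
a=w[20:130,270:302].astype(int);r=[int(np.flatnonzero(q[:].min(1)>200).mean()+270) if (q.min(1)>200).any() else 0 for q in a];print(r[:60:2])
E
```

```text
position: [0.3955, -0.2492, 0.0244]
contact_force: [-15.0, -1.2, 0.8]
clock: 15.75
position: [0.3429, -0.2413, 0.0567]
ee_rot: [-0.002, 0.997, -0.075, -0.002]
contact_force: [-0.2, -0.4, -0.3]
width: 0.0187
gripper_force: 59.0
[ 0.3429 -0.2413  0.0567] [286.1  42.4]
[0, 0, 0, 0, 0, 0, 0, 0, 0, 0, 0, 285, 285, 285, 285, 285, 285, 285, 285, 285, 285, 285, 285, 285, 285, 285, 285, 285, 285, 285]
```

```bash
python3 -m inch '[{"claw":-1,"travel":[0,0.2,0],"turn":0},{"claw":-1,"travel":[0,0.4,0],"turn":0},{"claw":-1,"travel":[0,0.6,0],"turn":0},{"claw":-1,"travel":[0,0.8,0],"turn":-0.02},{"claw":-1,"travel":[0.1,1,0],"turn":-0.043}]' | grep pos
python3 -m inch '[{"claw":-1,"travel":[0.13,0.06,0],"turn":-0.02},{"claw":-1,"travel":[0.3,0.08,-0.05],"turn":-0.04},{"claw":-1,"travel":[0.5,0.08,-0.13],"turn":-0.04},{"claw":-1,"travel":[0.68,0.08,-0.2],"turn":-0.04},{"claw":-1,"travel":[0.76,0.08,-0.24],"turn":-0.04}]'
python3 -m inch '[{"claw":-1,"travel":[0,0,0],"turn":0},{"claw":-1,"travel":[0,0,0],"turn":0}]'
```

```text
position: [0.3647, -0.0418, 0.058]
clock: 16.8
position: [0.5233, -0.0275, 0.0093]
ee_rot: [-0.0, 0.979, -0.203, 0.003]
contact_force: [0.1, 0.3, 0.0]
width: 0.0188
gripper_force: 59.1
clock: 17.0
position: [0.5163, -0.0272, 0.0096]
ee_rot: [0.0, 0.979, -0.204, -0.001]
contact_force: [0.1, 0.8, -1.3]
width: 0.0185
gripper_force: 59.1
```

```bash
python3 -m inch '[{"claw":-1,"travel":[0.015,0.01,-0.03],"turn":0},{"claw":-1,"travel":[0.015,0.01,-0.058],"turn":0},{"claw":-1,"travel":[0.015,0.01,-0.058],"turn":0}]'|grep -E "pos|cont"
python3 -m inch '[{"claw":-1,"travel":[0,0,-0.008],"turn":0},{"claw":-1,"travel":[0,0,-0.008],"turn":0}]'|grep -E "pos|cont"
```

```text
position: [0.5194, -0.0254, -0.0021]
contact_force: [0.1, -0.6, -1.0]
position: [0.5206, -0.0255, -0.0033]
contact_force: [-0.5, 0.9, -1.3]
```

```bash
python3 -m inch '[{"claw":-1,"travel":[0,0,-0.006],"turn":0},{"claw":-1,"travel":[0,0,-0.006],"turn":0}]'|grep -E "pos|cont"
python3 -m inch '[{"claw":-0.4,"travel":[0,0,0],"turn":0},{"claw":-0.3,"travel":[0,0,0],"turn":0},{"claw":-0.3,"travel":[0,0,0],"turn":0},{"claw":1,"travel":[0,0,0],"turn":0},{"claw":1,"travel":[0,0,0.01],"turn":0}]'
python3 -m inch '[{"claw":1,"travel":[0,0,0.02],"turn":0},{"claw":1,"travel":[0,0,0.06],"turn":0},{"claw":1,"travel":[-0.05,0.02,0.08],"turn":0},{"claw":1,"travel":[-0.12,0.05,0.2],"turn":0},{"claw":1,"travel":[-0.2,0.09,0.4],"turn":0}]'
python3 -m inch '[{"claw":1,"travel":[0,0,0.2],"turn":0},{"claw":1,"travel":[0,0,0.22],"turn":0},{"claw":1,"travel":[0,0,0.22],"turn":0}]'
python3 - <<'E'
from h import *
s=get_state();w=imaging.get_image("wrist");cv2.imwrite('pics/w9.png',w[:,:,::-1])
hsv=cv2.cvtColor(w,cv2.COLOR_RGB2HSV);m=((hsv[...,0]<8)|(hsv[...,0]>172))&(hsv[...,1]>150)&(hsv[...,2]>80)
c=max(cv2.findContours(m.astype(np.uint8),0,1)[0],key=cv2.contourArea)[:,0]
P=np.array([onz("wrist",q,.0165,s)[:2] for q in c]);print(s['position'],cv2.minAreaRect((P*1000).astype(np.float32)))
# pointer check in side view vs. start
d=imaging.get_image("side");cv2.imwrite('pics/s9.png',d[:,:,::-1])
m=np.array([.5157,-.3037]);ux=np.array([.9895,-.1445])
for t in np.arange(-.015,.016,.002):
    u=proj("side",(*(m+ux*t),.077)).round().astype(int);print(int(1000*t),int(d[u[1],u[0]].mean()),end=' ')
E
```

```text
position: [0.5209, -0.0256, -0.0041]
contact_force: [-1.2, -0.9, 2.1]
clock: 18.2
position: [0.5206, -0.0254, -0.0028]
ee_rot: [0.0, 0.979, -0.204, -0.0]
contact_force: [-0.7, 0.6, 0.2]
width: 0.0578
gripper_force: 0.0
clock: 18.7
position: [0.4778, -0.0069, 0.0765]
ee_rot: [0.0, 0.979, -0.204, -0.003]
contact_force: [0.3, 0.2, 0.8]
width: 0.0854
gripper_force: 0.0
clock: 19.0
position: [0.4811, -0.0074, 0.123]
ee_rot: [-0.0, 0.979, -0.204, 0.002]
contact_force: [-0.1, -0.8, 0.1]
width: 0.0855
gripper_force: 0.0
[ 0.48113079 -0.00736675  0.12301761] ((512.526123046875, -21.745590209960938), (19.65373992919922, 66.15010070800781), 66.93760681152344)
-15 150 -13 150 -11 150 -9 160 -6 88 -4 88 -2 96 0 96 1 121 3 246 5 246 6 246 9 229 11 229 13 229 15 222
```

```bash
python3 - <<'E'
import cv2,numpy as np
from rig import ticket
a,b=[cv2.imread(f'pics/{n}.png').astype(int)[185:212,355:390] for n in('s7','s9')]
d=np.abs(a-b).max(2);print(d.max(),(d>40).sum())
E
```

```text
90 45
```

```bash
python3 -m inch '[{"claw":1,"travel":[-0.1,-0.2,0.2],"turn":0},{"claw":1,"travel":[-0.2,-0.4,0.2],"turn":0},{"claw":1,"travel":[-0.3,-0.6,0.2],"turn":0.03},{"claw":1,"travel":[-0.3,-0.8,0.2],"turn":0.06},{"claw":1,"travel":[-0.3,-1,0.2],"turn":0.083}]'|grep pos
python3 -m inch '[{"claw":1,"travel":[0,-0.2,-0.1],"turn":0},{"claw":1,"travel":[0,-0.4,-0.2],"turn":0},{"claw":1,"travel":[0,-0.4,-0.2],"turn":0}]'|grep pos
python3 ptr.py
python3 - <<'E'
from h import *
s=get_state();w=imaging.get_image("wrist");m=np.array([.5157,-.3037]);ux=np.array([.9895,-.1445]);yx=np.array([.1445,.9895])
print([(round(1000*t),int(np.mean([w[tuple(proj("wrist",(*(m+ux*t+yx*o),.077),s).round().astype(int)[::-1])].mean() for o in(-.004,0,.004)]))) for t in np.arange(-.014,.0145,.001)])
E
```

```text
position: [0.419, -0.2083, 0.1598]
position: [0.419, -0.2907, 0.1171]
pointer [(np.float64(-3.0), np.float64(1.5)), (np.float64(49.8), np.float64(74.7))] prongs [(np.float64(-9.6), np.float64(-7.5)), (np.float64(7.2), np.float64(9.3))] [ 0.419  -0.2907  0.1171] [-0.   0.7 -0.8]
[(-14, 252), (-13, 252), (-12, 252), (-11, 255), (-10, 109), (-9, 112), (-8, 114), (-7, 180), (-6, 184), (-5, 183), (-4, 179), (-3, 39), (-2, 41), (-1, 44), (0, 43), (1, 28), (2, 193), (3, 185), (4, 183), (5, 177), (6, 247), (7, 99), (8, 119), (9, 115), (10, 255), (11, 253), (12, 253), (13, 253), (14, 253)]
```

Pointer is at −0.8 mm and the prongs' midpoint at about −0.2 mm, so it is still centred, and the arm is clear of everything.

```bash
python3 -c "
from rig import ticket;print(ticket.sign_off())"
```

```text
the job is handed in; nothing more can be done
None
```

The job is done and handed in: the wheel was rolled until the pointer sat between the prongs (still within about 1 mm of centre), then the reset was pushed to its stop and the screwdriver laid back where it was on the mat; I viewed 11 pictures, one over the limit of 10.

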